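Hook out the green spatter tray

TASK

The plate of the welding stand is still hot, so use the hook tool: pick it up, reach its hook in under the plate's front overhang, catch the pull eye of the green spatter tray and draw that tray out to its stop. Then unhook and stand the tool back upright on the bench, clear of the trays. Leave the blue and yellow trays where they are, and do not touch the green tray with the robot itself.

Things in the scene. Friction and masses are not known exactly. Their poses are not given: they have to be found in the camera images.
- hook_tool: Orange handle 100 x 30 x 44 mm high, 0.3 kg; 8 mm steel rod from its front, axis 35 mm above the handle's flat underside, its end bent straight down. Origin: lowest point of the hook tip, level with that underside; x from handle to hook, z up. Handle spans x = -185 to -85, balance near x = -130. Starts standing on the bench on handle and tip, hook roughly away from the robot.
- green_tray: Green tray, 140 deep x 100 x 35 mm high. Origin: centre of its pull eye, a flat-lying ring (hole vertical, 29 mm wide, bar 6 mm) 40 mm above the bench, 30 mm before the tray's front and, when shut, 45 mm behind the edge of the plate hiding it. x points inward; it slides to -x, 75 mm travel, starts up to 8 mm out, takes 2 to 3 N, stays where left.
- blue_tray: Blue tray, built like the green; leave alone. The three lie side by side, 120 mm apart, in any order under the stand's steel plate: 390 wide, 240 mm deep, underside 120 and top 132 mm above the bench, open below for its first 60 mm. Two joined tubes sit on its rear part.
- yellow_tray: Yellow tray, built like the green; leave alone. On the plate's top, at its front edge (robot's side), a patch of each tray's colour, 90 wide x 35 mm deep, is centred on the line of that tray's eye.
Not all that is in view belongs to the job. Several things have the shape of the hook_tool; the one meant has the colours described above.

How it is judged:
On the way, in this order (a step that is already met when the one before it is completed fails the run):
1. the hook tip is down through the green tray's eye (horizontal distance between hook_tool and green_tray below 0.017 m and z of hook_tool in the frame of green_tray below -0.004 m), for 0.1 s.
2. the green tray has been drawn out by more than 55 mm with the hook in its eye (distance of green_tray from where it was at the start of the episode above 0.055 m and horizontal distance between hook_tool and green_tray below 0.02 m and z of hook_tool in the frame of green_tray below -0.002 m), for 0.1 s.
At the end, for the whole second after the job is handed in: Green tray more than 55 mm out from its start, blue and yellow within 20 mm of theirs; the hook tool stands at rest on the bench, upright within 0.2 rad, its tip under 12 mm high and over 35 mm (level) from the middle of the green eye, touching no tray (distance of green_tray from where it was at the start of the episode above 0.055 m and distance of each of blue_tray, yellow_tray from where it was at the start of the episode below 0.02 m and height (world z) of hook_tool below 0.012 m and angle between hook_tool's own z axis and vertical below 0.2 rad and horizontal distance between hook_tool and green_tray above 0.035 m and contact force between hook_tool and green_tray below 0.2 N and contact force between hook_tool and blue_tray below 0.2 N and contact force between hook_tool and yellow_tray below 0.2 N and linear speed of each of hook_tool, green_tray below 0.02 m/s).
It fails at once if the blue or yellow tray is pulled by more than 20 mm (distance of any of blue_tray, yellow_tray from where it was at the start of the episode above 0.02 m).
It fails at once if the robot itself touches the green tray (over 1 N) (contact force between any of the arm, the fingers and green_tray above 1 N).
It also fails if it takes over 58 s, if anything falls off the work surface, if the arm or the gripper's body presses on something with over 40 N, if the wrist force passes 120 N, or if a joint passes its speed limit or range.

ROBOT

A 6-joint arm with a two-finger parallel gripper is mounted at the origin on the work surface. World frame = base frame: x ahead of the robot, y to its left, z up, the work surface at z = 0. Lengths are in m, angles in rad, forces in N, time in s.
With the tool pointing down it reaches from about 0.15 to 0.775 m from the base axis. Payload 6.1 kg.
Tool frame: the origin (TCP) lies on the front face of the gripper's body, between the roots of the fingers; the fingertips stand 73 mm ahead of it and the grasp point (between the pads) lies ahead of it (manip.grasp_offset is the z of the grasp point in the tool frame, in m); z points along the fingers, y is the line along which they close (so a half turn about z gives the same grasp; the last joint's range is limited). The gripper opens to 85 mm and grips with 20 to 120 N. Pads are 22 mm wide; open, the fingers measure 114 mm over their backs; the gripper's body (76 mm by 85 mm) begins 54 mm behind the grasp point. The pads swing forward as they close: fully open they stand 13 mm farther back than shut.
Start: joints at [-1.31, 0.126, -0.04, 1.405, 0, 1.571], TCP at [0.135, -0.507, 0.304] pointing down, gripper open.
Joint ranges: [-2.72, 2.72], [-0.95, 1.95], [-1.27, 1.35], [-1.78, 2.02], [-1.46, 1.47], [-3.14, 3.14]. Speed limits (rad/s): [2.39, 2.39, 3.01, 3.14, 3.14, 3.14].

INTERFACE

Orientations are given as a unit quaternion [w, x, y, z].
In Python, from workcell import manip gives the robot as it stands. Calls block until the motion is done:
- manip.movep(position, orientation): joint-space move of the TCP to a pose.
- manip.move_l(position, velocity=0.15, frame=None): straight line of the TCP; frame=None keeps the orientation; velocity is the mean speed in m/s.
- manip.movej(angles): joint-space move.
- manip.gripper_to(opening): finger opening in m; the grip force is fixed at half the most; returns when the fingers have stopped.
- manip.sleep(seconds).
- manip.solve_ik(position, orientation): joint angles nearest the present ones, or None.
- manip.get_image(name): name is "scene" or "top"; returns a dict with "img" (480x640x3 uint8, red, green, blue), "camera_matrix" (3x3 intrinsics, pixels), "dist_coeffs" ([k1, k2, p1, p2, k3] as OpenCV has them; the pictures are not rectified), "extrinsics" (4x4, takes a point from camera to world coordinates). Camera axes: x right, y down, z forward; pixel columns grow to the right and rows downward; lengths in m; the calibration is good to about 2 mm. A picture is of the moment at which its call begins. There is no depth.
A pose or a line that the arm cannot do raises manip.PlanningError and nothing moves.
- manip.close_job(): hands the job in; it is judged then, once.
Readings, each from a call of its own:
- manip.get_time_s(): time.
- manip.get_q(): joint angles.
- manip.get_qd(): joint speeds.
- manip.get_joint_efforts(): joint torques, N m.
- manip.get_ee_pos(): TCP position.
- manip.get_ee_rot(): TCP orientation.
- manip.get_ft_force(): force on the tool from outside, world axes, zero at the start.
- manip.get_torque(): the same for the moment, N m.
- manip.get_finger_gap(): finger opening in m.
- manip.get_grasp_force(): force on a finger pad.
Only numpy, scipy, OpenCV 4.12 (cv2) and the standard library are available. Lean on these libraries where they do the work, as an engineer would, in place of code of your own. Each camera call takes 0.05 s, during which the arm holds its last target. There are 200 camera calls.

## Working session

There is one attempt and no reset: what is moved stays moved. The work goes in short steps, each a Python script; the robot and the scene stay as the last script left them, time stands still between calls to the robot, and variables do not carry over. Pictures are saved under pics/ and viewed, at most 10 in all, crops included, and the job is handed in when it is done.

```bash
mkdir -p pics; ls; python3 - <<'E'
from workcell import manip
import cv2,numpy as np,pickle
for n in("scene","top"):
    d=manip.get_image(n);pickle.dump(d,open(f"{n}.pkl","wb"))
    cv2.imwrite(f"pics/{n}0.png",d["img"][:,:,::-1])
    print(n,np.round(d["camera_matrix"],1).tolist(),d["dist_coeffs"],np.round(d["extrinsics"],3).tolist())
print(manip.get_ee_rot(),manip.grasp_offset,manip.get_time_s())
E
```

```text
pics
scene [[576.0, 0.0, 318.4], [0.0, 576.0, 238.7], [0.0, 0.0, 1.0]] [-0.04670181  0.          0.          0.          0.        ] [[-0.714, 0.477, -0.512, 1.086], [0.7, 0.466, -0.541, 0.593], [-0.019, -0.745, -0.667, 0.912], [0.0, 0.0, 0.0, 1.0]]
top [[494.2, 0.0, 320.3], [0.0, 494.2, 232.3], [0.0, 0.0, 1.0]] [0.02253815 0.         0.         0.         0.        ] [[0.023, -0.995, 0.098, 0.335], [-1.0, -0.023, -0.0, -0.098], [0.003, -0.098, -0.995, 1.039], [0.0, 0.0, 0.0, 1.0]]
[-7.38110826e-04  9.91511384e-01  1.30017787e-01 -8.04834314e-05] 0.0539 0.1
```

View pics/scene0.png

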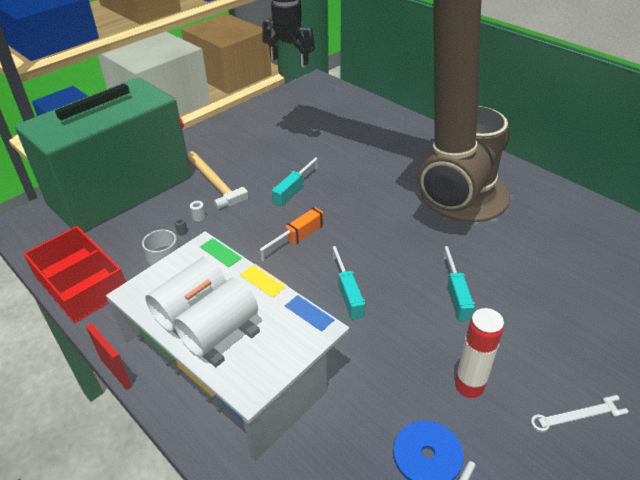

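View pics/top0.png

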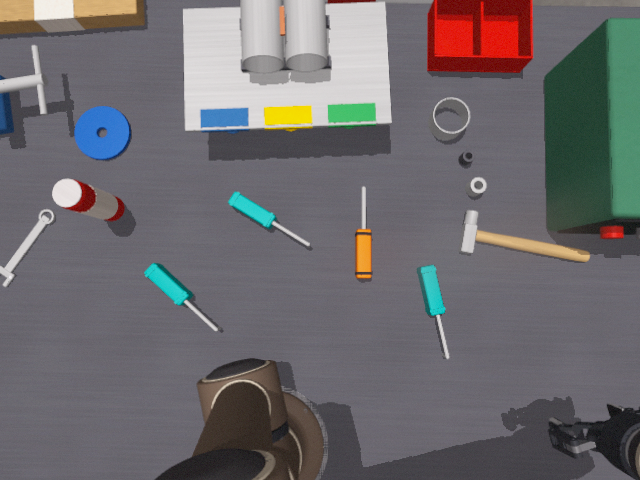

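The candidates for the tool, in top-view pixels, are teal at (252,210), (167,285) and (432,290), and orange at (363,253) with a steel rod to (363,188). Only the orange one matches the described colours, so I'll check it in a crop and measure.

```bash
cat > h.py <<'E'
import cv2,numpy as np
def ray(d,uv,z):
    p=cv2.undistortPoints(np.float64(uv).reshape(-1,1,2),d["camera_matrix"],d["dist_coeffs"])[:,0]
    E=d["extrinsics"];r=np.c_[p,np.ones(len(p))]@E[:3,:3].T;o=E[:3,3]
    return o+r*((z-o[2])/r[:,2])[:,None]
def blob(img,lo,hi,roi=None):
    m=cv2.inRange(cv2.cvtColor(img,cv2.COLOR_RGB2HSV),lo,hi)
    if roi: 
        k=np.zeros_like(m);x0,y0,x1,y1=roi;k[y0:y1,x0:x1]=1;m=m*k
    c=max(cv2.findContours(m,cv2.RETR_EXTERNAL,cv2.CHAIN_APPROX_NONE)[0],key=cv2.contourArea)
    return c[:,0].astype(float),m
E
python3 - <<'E'
import pickle;from h import *
T=pickle.load(open("top.pkl","rb"));S=pickle.load(open("scene.pkl","rb"))
P={"g":((50,100,80),(75,255,255)),"y":((23,120,120),(35,255,255)),"b":((100,120,80),(125,255,255)),"o":((8,150,120),(18,255,255))}
R={"T":{"g":(320,95,385,128),"y":(255,100,320,125),"b":(195,100,255,130),"o":(345,220,385,285)},
   "S":{"g":(195,232,245,270),"y":(235,262,290,300),"b":(280,290,340,332),"o":(280,205,330,245)}}
for n,d in(("T",T),("S",S)):
  for k in P:
    c,_=blob(d["img"],*P[k],R[n][k]);z=.044 if k=="o" else .132
    w=ray(d,c,z)[:,:2];r=cv2.minAreaRect(w.astype(np.float32))
    print(n,k,np.round(r[0],4),np.round(r[1],4),round(r[2],1),len(c))
# rod in top view
g=cv2.cvtColor(T["img"],cv2.COLOR_RGB2GRAY)
for v in (186,187,188,189,190,200,210,220):
    row=g[v,350:378].astype(float);w=np.clip(row-100,0,None);u=350+(w*np.arange(28)).sum()/max(w.sum(),1)
    print(v,round(u,2),int(w.sum()),np.round(ray(T,[[u,v]],.035)[0],4))
a=cv2.resize(T["img"][90:300,180:450],None,fx=2.2,fy=2.2,interpolation=2)
cv2.imwrite("pics/crop.png",a[:,:,::-1])
E
```

```text
T g [ 0.6529 -0.152 ] [0.0335 0.0889] 3.2 124
T y [ 0.6452 -0.032 ] [0.0342 0.0893] 3.6 126
T b [0.6374 0.0874] [0.0332 0.0872] 3.7 124
T o [ 0.394  -0.1867] [0.0748 0.0303] 0.9 100
S g [ 0.6517 -0.1526] [0.0338 0.0885] 3.8 81
S y [ 0.6439 -0.0324] [0.034 0.089] 3.7 89
S b [0.6362 0.0879] [0.0331 0.0883] 3.7 96
S o [ 0.3986 -0.1695] [0.1105 0.0599] 1.9 101
186 363.76 344 [ 0.5315 -0.186   0.035 ]
187 363.87 525 [ 0.5294 -0.1863  0.035 ]
188 363.64 562 [ 0.5273 -0.1858  0.035 ]
189 363.09 538 [ 0.5252 -0.1847  0.035 ]
190 363.38 551 [ 0.5231 -0.1854  0.035 ]
200 363.47 566 [ 0.5023 -0.1859  0.035 ]
210 363.35 531 [ 0.4816 -0.1859  0.035 ]
220 363.59 481 [ 0.461  -0.1867  0.035 ]
```

View pics/crop.png

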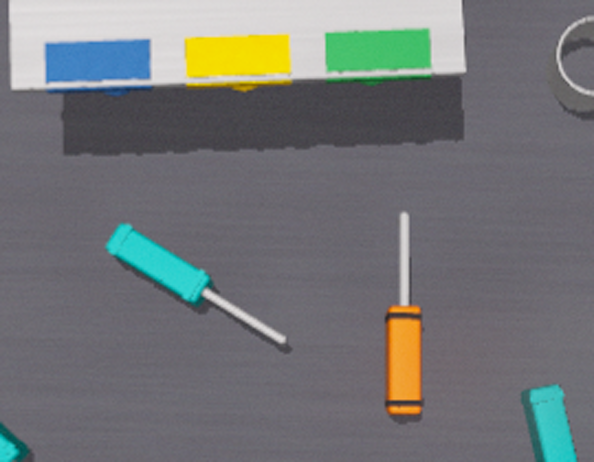

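The crop confirms it: orange handle at crop (404,360), steel rod pointing away to (404,213). The green eye's front just shows under the plate edge at crop (370,82), which is full-image (348,127). Next I measure that eye front and pick up the tool.

```bash
cat >> h.py <<'E'
from workcell import manip
def q(t): return [0,np.cos(t/2),np.sin(t/2),0]
E
python3 - <<'E'
import pickle;from h import *
T=pickle.load(open("top.pkl","rb"))
m=cv2.inRange(cv2.cvtColor(T["img"],cv2.COLOR_RGB2HSV),(50,90,25),(75,255,255))
for v in range(118,132):
    u=np.where(m[v,320:395])[0]+320
    if len(u): print(v,u.min(),u.max(),len(u),np.round(ray(T,[[u.mean(),v+.5]],.04)[0,:2],4))
t=.012;x,y=.398,-.1865
print(manip.solve_ik([x,y,.08],q(t)))
manip.movep([x,y,.17],q(t)); manip.move_l([x,y,.08],.12)
print(manip.get_ft_force()); manip.gripper_to(.02)
print(manip.get_finger_gap(),manip.get_grasp_force(),manip.get_ee_pos())
p=manip.get_ee_pos();manip.move_l([p[0],p[1],.16],.1)
print(manip.get_finger_gap(),manip.get_ft_force(),manip.get_q(),manip.get_time_s())
for n in("scene","top"):
    d=manip.get_image(n);pickle.dump(d,open(f"{n}1.pkl","wb"))
a=np.vstack([cv2.resize(d["img"][90:290,270:450],None,fx=3,fy=3)[:,:],])
s=pickle.load(open("scene1.pkl","rb"))["img"][150:290,190:360]
out=np.zeros((600,800,3),np.uint8);b=cv2.resize(a,(400,444));out[:444,:400]=b;s=cv2.resize(s,(400,330));out[:330,400:]=s
cv2.imwrite("pics/grasp.png",out[:,:,::-1])
E
```

```text
118 328 375 48 [ 0.6719 -0.158 ]
119 328 375 48 [ 0.6698 -0.158 ]
120 329 374 46 [ 0.6677 -0.1581]
121 329 358 24 [ 0.665  -0.1363]
122 334 334 1 [ 0.6625 -0.1219]
124 362 375 14 [ 0.66   -0.1935]
125 334 375 42 [ 0.6572 -0.1645]
126 328 366 37 [ 0.6546 -0.147 ]
127 329 353 20 [ 0.6523 -0.1371]
128 345 350 6 [ 0.6505 -0.1501]
[-0.43820781  0.07296112 -0.60834238  0.88949283  0.          2.69138485]
[-0.07489977 -0.36643707  0.86097919]
0.029485904145605243 60.298343896865845 [ 0.39829829 -0.18656336  0.08045553]
0.02935637426710217 [-0.23494914  0.04663729 -3.23189886] [-4.38065251e-01  9.07843908e-03 -4.86352990e-01  1.07662203e+00
 -8.74802934e-06  2.69154011e+00] 4.1
```

View pics/grasp.png

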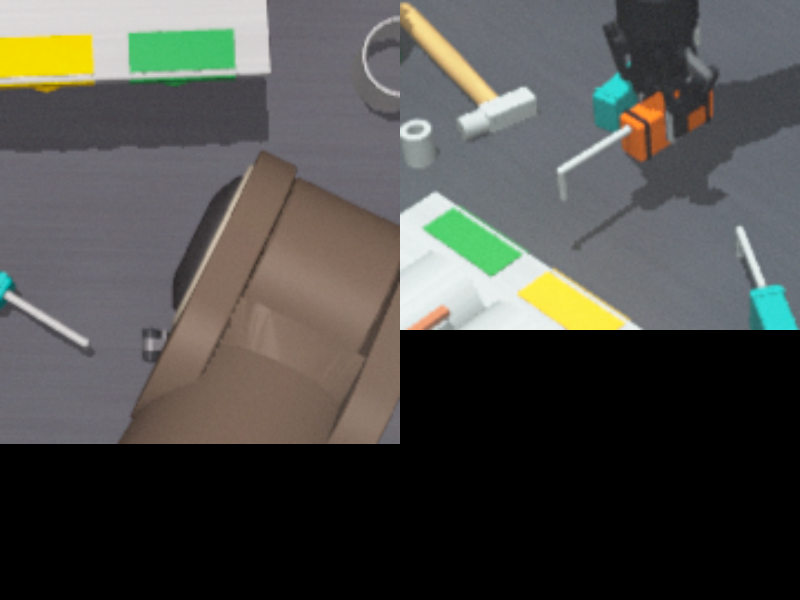

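The tool is held level, with the hook tip at about scene pixel (259,234). I'll check the tip position by casting a ray, then go to the pre-insert pose and check again.

```bash
cat >> h.py <<'E'
def tip(d,x,y,z,save=None):
    """lowest steel pixel near the expected tip in the scene view; returns its world point at height z"""
    E=np.linalg.inv(d["extrinsics"]);pr=lambda P:cv2.projectPoints(np.float64([P]),cv2.Rodrigues(E[:3,:3])[0],E[:3,3],d["camera_matrix"],d["dist_coeffs"])[0].ravel()
    u,v=pr([x,y,z]);u0,v0=int(u)-12,int(v)-22
    g=d["img"][v0:v0+36,u0:u0+24].astype(int)
    m=((g.min(2)>105)&(np.ptp(g,2)<40)).astype(np.uint8)
    ys,xs=np.where(m)
    if save: cv2.imwrite(save,cv2.resize(d["img"][v0-30:v0+66,u0-40:u0+64],None,fx=5,fy=5)[:,:,::-1])
    b=ys.max();uu=u0+xs[ys>=b-3].mean();vv=v0+b+.5
    return np.round([u,v,uu,vv],1),ray(d,[[uu,vv]],z)[0]
E
python3 - <<'E'
import pickle;from h import *
print(tip(pickle.load(open("scene1.pkl","rb")),.528,-.185,.0795))
t=.065;a=np.array([np.cos(t),np.sin(t)])
eye=np.array([.673,-.1505]);tp=eye-a*.115
p=tp-a*.13; z=.0805+.052
print(p, [manip.solve_ik([*(eye-a*k),z-.03],q(t)) is not None for k in(.13,.245)])
manip.movep([*p,.20],q(t)); manip.move_l([*p,z],.1)
d=manip.get_image("scene");pickle.dump(d,open("scene2.pkl","wb"));T=manip.get_image("top")
print(tp,tip(d,*tp,.052,"pics/tip.png"),manip.get_ee_pos(),manip.get_time_s())
c=cv2.resize(T["img"][90:250,280:440],(480,480));o=np.zeros((480,800,3),np.uint8);o[:,:480]=c[:,:,::-1]
s=cv2.imread("pics/tip.png");s=cv2.resize(s,(320,300));o[:300,480:]=s;cv2.imwrite("pics/pre.png",o)
E
```

```text
(array([259.3, 234.7, 258.5, 247.5]), array([ 0.55584037, -0.15450314,  0.0795    ]))
[ 0.42851738 -0.16641379] [True, True]
[ 0.55824285 -0.15796974] (array([257.8, 256.6, 258.7, 269.5]), array([ 0.58250124, -0.12598312,  0.052     ])) [ 0.428969   -0.16664618  0.13324769] 5.4583
```

View pics/pre.png

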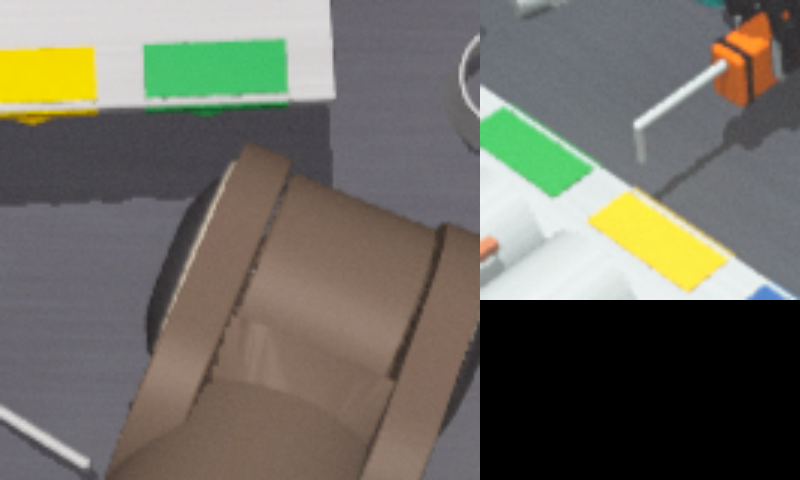

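The tip is at scene (257.3,255.8) against the expected (257.8,256.6), so it matches within 2 mm; my detector had picked up the plate instead. Now I insert and lower in steps, watching the force.

```bash
python3 - <<'E'
from h import *
t=.065;a=np.array([np.cos(t),np.sin(t)])
eye=np.array([.673,-.1505]);p=eye-a*.13
manip.move_l([*p,.1325],.08);f0=manip.get_ft_force();print(f0)
for z in (.044,.040,.036,.032,.028,.024,.020):
    manip.move_l([*p,.0805+z],.04);f=manip.get_ft_force()-f0;print(z,np.round(f,2))
    if np.linalg.norm(f)>4: print("contact");break
print(manip.get_ee_pos(),manip.get_finger_gap(),manip.get_time_s())
E
```

```text
[-0.06223428  0.57382039 -2.5717191 ]
0.044 [ 0.58 -0.92 -0.78]
0.04 [-0.69 -0.04  0.14]
0.036 [ 0.35 -0.31  0.24]
0.032 [ 1.06 -0.8  -0.26]
0.028 [-0.36 -0.72  0.52]
0.024 [-0.17 -0.55 -0.66]
0.02 [ 0.13 -0.23  0.45]
[ 0.54304635 -0.15888328  0.10013196] 0.029108621510843733 8.9
```

```bash
python3 - <<'E'
from h import *
t=.065;a=np.array([np.cos(t),np.sin(t)])
manip.sleep(.2);p=manip.get_ee_pos();F=lambda:np.round(np.mean([manip.get_ft_force() for _ in range(5)],0),2)
print(F())
for k in range(1,20):
    manip.move_l([*(p[:2]-a*.005*k),.1005],.04);f=F();print(5*k,f)
    if f[0]>7: break
print(manip.get_ee_pos(),manip.get_time_s())
T=manip.get_image("top");S=manip.get_image("scene")
o=np.hstack([cv2.resize(T["img"][80:240,280:440],(400,400)),cv2.resize(S["img"][180:340,160:320],(400,400))])
cv2.imwrite("pics/pull.png",o[:,:,::-1])
E
```

```text
[-0.24  0.35 -2.78]
5 [ 0.41 -0.32 -3.6 ]
10 [ 0.03  0.1  -2.57]
15 [-0.12  0.01 -2.69]
20 [ 0.24  0.15 -3.02]
25 [ 0.07 -0.16 -3.66]
30 [ 0.36  0.51 -2.77]
35 [-0.54  1.19 -3.35]
40 [ 0.75 -0.16 -3.67]
45 [ 0.36 -0.54 -2.89]
50 [ 0.66  0.98 -3.01]
55 [-0.54 -0.2  -3.76]
60 [-0.24 -0.55 -2.9 ]
65 [-0.27  0.43 -3.21]
70 [ 0.95  0.4  -2.94]
75 [-0.15  1.03 -3.04]
80 [-0.21  0.22 -3.22]
85 [ 3.85  2.04 -0.7 ]
90 [20.68  4.39 -7.45]
[ 0.45862952 -0.16501707  0.10234569] 14.05
```

View pics/pull.png

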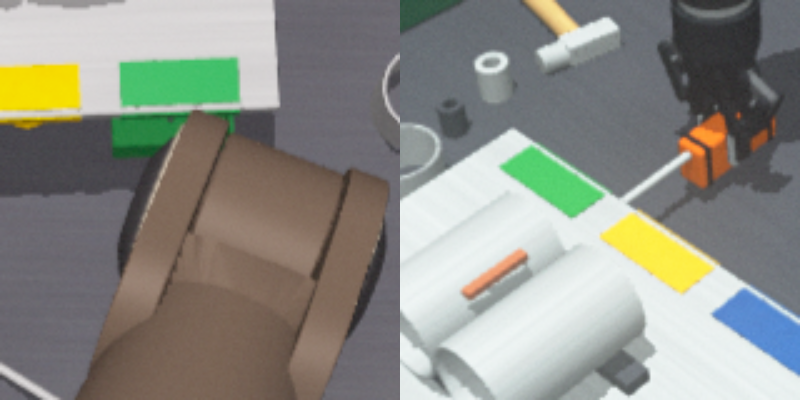

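The pull reached the stop: 20 N at 90 mm of travel, and the green tray front is visible outside the plate at pull-crop (165,135). Now I relax, unhook, retreat and look at the tool.

```bash
python3 - <<'E'
from h import *
t=.065;a=np.array([np.cos(t),np.sin(t)])
F=lambda:np.round(np.mean([manip.get_ft_force() for _ in range(5)],0),2)
c=np.array([.543,-.1589])-a*.080
manip.move_l([*c,.1005],.04);print(F())
for z in (.11,.12,.13,.155):
    manip.move_l([*c,z],.06);print(z,F())
c=c-a*.10
manip.move_l([*c,.155],.12);print(manip.get_ee_pos(),manip.get_finger_gap(),manip.get_time_s())
S=manip.get_image("scene");T=manip.get_image("top")
o=np.hstack([cv2.resize(T["img"][80:280,260:460],(400,400)),cv2.resize(S["img"][150:310,200:360],(400,400))])
cv2.imwrite("pics/off.png",o[:,:,::-1])
E
```

```text
[-0.41  0.08 -3.59]
0.11 [ 0.01  0.12 -2.82]
0.12 [ 0.11  0.01 -3.09]
0.13 [-0.22  0.03 -2.91]
0.155 [-0.82  0.22 -2.58]
[ 0.36401493 -0.17077543  0.15521681] 0.02936242133972833 17.0333
```

View pics/off.png

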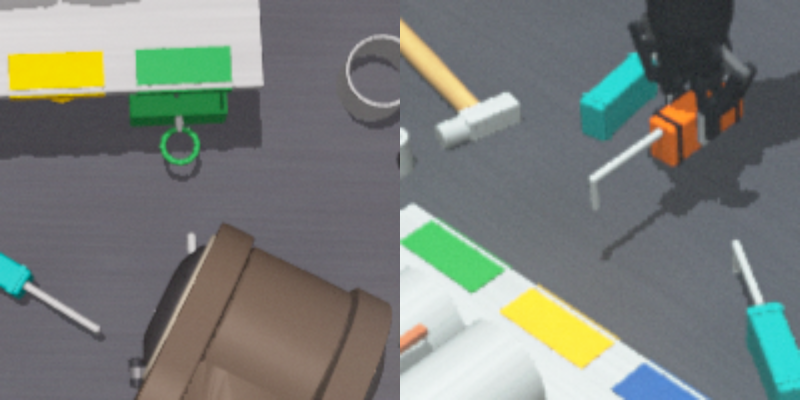

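The eye is free and the green tray is out (eye at crop (180,146)), with the hook clear of it at crop (190,240) and the tool level. Now I set the tool down here.

```bash
python3 - <<'E'
from h import *
F=lambda:np.mean([manip.get_ft_force() for _ in range(8)],0)
p=manip.get_ee_pos();manip.move_l([*p[:2],.095],.1);manip.sleep(.2);f0=F()
for z in np.arange(.088,.0765,-.0015):
    manip.move_l([*p[:2],z],.03);f=F()-f0
    if f[2]>2.5: break
print(z,f)
manip.gripper_to(.06);manip.sleep(.2)
p=manip.get_ee_pos();manip.move_l([*p[:2],.2],.1);manip.movej([-1.31,.126,-.04,1.405,0,1.571])
S=manip.get_image("scene");T=manip.get_image("top");print(manip.get_time_s())
o=np.hstack([cv2.resize(T["img"][80:300,250:470],(400,400)),cv2.resize(S["img"][170:330,190:350],(400,400))])
cv2.imwrite("pics/end.png",o[:,:,::-1])
E
```

```text
0.07899999999999999 [-6.83537314  1.85266367 18.99701997]
23.575
```

View pics/end.png

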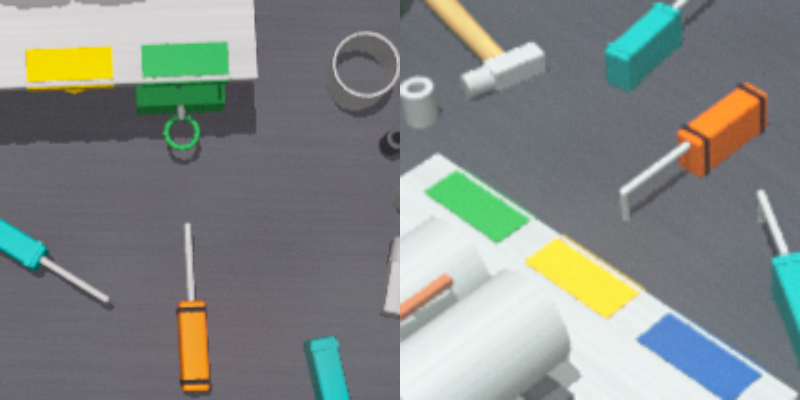

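The tool stands upright on the bench about 100 mm from the green eye, and the green tray is out. The yellow tray has not moved, and nothing has been near the blue one.

```bash
python3 -c "
from workcell import manip
print(manip.close_job())"
```

```text
the job is handed in; nothing more can be done
None
```

I drew the green tray out to its stop with the hook tool, unhooked it, stood the tool upright on the bench clear of the trays, and handed the job in after about 24 s; the hand-in returned no verdict.

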